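Wind back a wire feeder's take-up wheel and lock it with its pin

ROBOT

A 6-joint arm with a two-finger parallel gripper is mounted at the origin on a cart in front of the work surface, level with it; the furniture and walls round the work are solid. World frame = base frame: x ahead of the robot, y to its left, z up, the work surface at z = 0. Lengths are in m, angles in degrees, forces in N, time in s.
With the tool pointing down it reaches from about 0.4 to 0.825 m from the base axis. Payload 7 kg.
Tool frame: the origin (TCP) lies on the centre line of the jaws, within the pads' length; the fingertips stand 19 mm ahead of it and the grasp point (between the pads) is the TCP (r.tip_extent is the distance from the TCP to the fingertips, in m); z points along the fingers, y is the line along which they close (so a half turn about z gives the same grasp; the last joint's range is limited). The gripper opens to 88 mm and grips with 3 to 60 N. Pads are 19 mm wide; open, the fingers measure 130 mm over their backs; the gripper's body (78 mm by 193 mm) begins 47 mm behind the grasp point.
Start: joints at [87.611, 20.546, 0.682, 0, -70.136, -16.507], TCP at [0.219, 0.639, 0.246] pointing down, gripper open.
Joint ranges: [-176.03, 176.03], [-82.01, 121.73], [-58.28, 71.71], [-173.87, 95.51], [-174.79, -0.11], [-173.66, 173.66]. Speed limits (degrees/s): [136.94, 136.94, 172.46, 180, 180, 180].

INTERFACE

Orientations are given as [roll, pitch, yaw] about the fixed x, y, z axes, in that order (R = Rz(yaw) Ry(pitch) Rx(roll)).
In Python, from plant import r gives the robot as it stands. The module is installed in compiled form; this text tells all that it offers.
- The arm moves only by the tool jog_arm, never from a script. Its argument "deltas" is a list that holds one entry, the list of rows, each a list of 5 numbers: the opening, from -1 (shut) to 1 (fully open), then the shift along the world's x, y, z in cm, then the turn about the world's z in rad. In form: [[[claw, dx, dy, dz, turn], ...]]. A call has 1 to 8 rows; each row shifts and turns the commanded pose from where the row before left it; what a row does not reach is not made up. A row lasts 1/8 s, in which the tool goes at most 62.5 mm and 10.7 degrees, less where a joint would pass 70% of its speed; a pose out of reach is approached as far as the arm can. A call with a gripper value outside its range is refused whole. The fingers move at their own pace and stop on an object; "force" is the grip in N (left out, the last holds). Time passes only in rows, so rows that do not move let the fingers close. It gives the time, the measured TCP pose, the force, the opening and the grip force at its end, in the units of the state.
- r.get_state(): the state, without advancing time (a new reading comes with each control period).
- r.capture(name): name is "scene" or "top" or "wrist"; returns the picture (384x512x3 uint8, blue, green, red); there is no depth.
- r.camera_info(name): a dict with "fx", "fy", "cx", "cy" (pixels), "view" (4x4, takes a point from world to camera coordinates). Camera axes: x right, y up, looking along -z (the intrinsics and any distortion apply to the point x, -y, -z); pixel columns grow to the right and rows downward; lengths in m; the calibration is good to about 2 mm. A picture is of the moment at which its call begins: read the wrist's pose just before it. camera_info takes no time and is no camera call; for the wrist camera it gives the pose at the moment of the call.
- r.close_job(): hands the job in; it is judged then, once.
The state is a dict: "time_s": time; "joints": joint angles; "qd": joint speeds; "joint_torque": joint torques, N m; "tcp_pos": TCP position; "eef_rot": TCP orientation; "contact_force": force on the tool from outside, world axes, zero at the start; "moment": the same for the moment, N m; "gripper_width": finger opening in m; "gripper_force": force on a finger pad.
Only numpy, scipy, OpenCV 4.12 (cv2) and the standard library are available. Lean on these libraries where they do the work, as an engineer would, in place of code of your own. Each camera call takes 0.05 s, during which the arm holds its last target. There are 200 camera calls.

TASK

Lock the sprung take-up wheel of the coil winder's wire feeder back, ready for threading new wire: take the thick locking pin with the flat grip out of the wooden block, put it down through the brass boss on the wheel, and use it as a crank to swing the wheel clockwise (seen from above) against its spring. The lock hole is in the steel segment hidden under the wheel and its exact place depends on how the segment was clamped, so feel for it gently with the pin's tip until the pin drops fully home with its collar down on the boss, then let go so that the pin alone holds the wheel. Do not ram the pin, do not let the wheel fly back, and leave the slim pin and the other things on the desk where they are.

Things in the scene. Friction and masses are not known exactly. Their poses are not given: they have to be found in the camera images.
- tensioner: Wire feeder, fixed: grey housing, aluminium deck 235 x 255 mm, top 120 mm high, x -100 to 135, y -160 to 95 mm. Origin below the wheel's upright axis at desk height, z up. On it an aluminium wheel (radius 74 mm, disc 144 to 152 mm high, hub cap to 167, dancer arm across from the boss to 172), a wire reel (radius 30, to 175) at x 55, y -120. Pin forces over 55 N spoil it.
- take_up_wheel (a joint): Wheel angle, rad: 0 at rest, grows clockwise seen from above, end stop 1.75. A spring drives it back: 0.25 N m at 0, plus 0.25 N m per rad (at the boss 4 N at rest, 6 to 11 N at the lock hole); let go unlocked it flies back. At angle q the boss lies at 210 degrees - q about the tensioner's z axis, counted counter-clockwise from its x axis.
- boss_mouth (a point): Centre of the upper mouth of the hole in the brass boss on the wheel: a square block 24 x 24 mm, from 144 to 170 mm high, 60 mm from the wheel's axis, turning with the wheel. The upright round hole is 11.8 mm wide and goes right through; below it lies the segment's track.
- track_start (a point): Point on the steel index segment under the wheel, where the boss comes at wheel angle 0.55 rad. The segment is a flat arc track 44 to 78 mm from the axis, top 140 mm high, under the boss over all its travel. The lock hole (12 mm wide, 20 deep, 60 mm from the axis) lies 0.05 to 0.95 rad (3 to 57 mm) farther clockwise along it; where is not measured. The segment stays put.
- locking_pin: Loose upright steel pin, about 100 g. Shank 10 mm thick, 46 mm long, its nose tapering over the last 3 mm to 7 mm; then a collar 20 mm wide, 6 thick; then a flat steel grip 14 (its x) by 26 mm (its y), from 52 to 88 mm above the tip. Origin at the tip, z up. Tip on the track: collar 16 mm above the boss. Fully home: collar on the boss, tip 124 mm above the desk.
- pin_tip (a point): Tip of the locking pin, the lower end of its nose.
- pin_block: Wooden block, fixed, 50 (its x) x 116 (its y) x 52 mm high, origin under its centre. Two round holes 12.5 mm wide and 48 mm deep at y = +33 and -33 mm hold the two pins, each resting with its collar on the block; which pin is where varies.
- slim_pin: Loose slim pin of another machine in the block's other hole: shank 6 mm thick, round knob 20 mm wide up to 77 mm above its tip (the origin). Leave it there.
- can_capacitor: Loose can capacitor standing upright, 29 mm wide, 53 mm high, origin under it. Bystander.
- small_transformer: Loose small laminated transformer with coloured leads, 66 x 58 x 48 mm, origin under it. Bystander.
- flux_bottle: Loose small white needle bottle, 26 mm wide, 86 mm high, standing, origin under it. Bystander.
Things that resemble listed ones, but are neither listed nor needed, are in the scene too. What is shaped like the locking_pin but green is not meant.

How it is judged (in metres and radians):
On the way, in this order (a step that is already met when the one before it is completed fails the run):
1. the locking pin stands in the boss of the wheel, its tip at least 15 mm below the boss's mouth (horizontal distance between pin_tip and boss_mouth below 0.006 m and z of pin_tip in the frame of boss_mouth below -0.015 m), for 0.2 s.
2. with the pin in the boss, the wheel is wound to more than 0.4 rad (all of step 1 and value of joint take_up_wheel above 0.4 rad), for 0.2 s.
At the end, for the whole second after the job is handed in: The locking pin is home through the boss and in the lock hole (tip less than 128 mm above the desk and within 6 mm of the boss's axis, pin upright within 0.15 rad) and, let go, holds the wheel wound to more than 0.48 rad, everything at rest (horizontal distance between pin_tip and boss_mouth below 0.006 m and z of pin_tip in the frame of tensioner below 0.128 m and angle between locking_pin's own z axis and vertical below 0.15 rad and value of joint take_up_wheel above 0.48 rad and linear speed of locking_pin below 0.02 m/s and velocity of joint take_up_wheel between -0.1 and 0.1 rad/s); the robot touches nothing.
It fails at once if the wheel flies back unlocked: it passes between 0.4 and 0.1 rad faster than 3 rad/s toward its rest stop (velocity of joint take_up_wheel below -3 rad/s and value of joint take_up_wheel between 0.1 and 0.4 rad).
It fails at once if the pin is rammed: it presses on the tensioner with more than 55 N (contact force between locking_pin and tensioner above 55 N).
It fails at once if the slim pin or a loose bystander is moved by more than 30 mm (distance of any of slim_pin, can_capacitor, small_transformer, flux_bottle from where it was at the start of the episode above 0.03 m).
It also fails if it takes over 58 s, if anything falls off the work surface, if the arm or the gripper's body presses on something with over 40 N, if the wrist force passes 120 N, or if a joint passes its speed limit or range.

## Working session

There is one attempt and no reset: what is moved stays moved. The work goes in short steps, Python scripts to look and compute and a tool call to move; the robot and the scene stay as the last step left them, time stands still between calls to the robot, and variables do not carry over. Pictures are saved under pics/ and viewed, at most 10 in all, crops included, and the job is handed in when it is done.

Besides the shell and the picture viewer there is one more tool, called after "Request:" by a JSON object that holds its "method" and its "body", one argument or row to a line. jog_arm: Moves the arm, as the interface text tells. Its arguments: {"type":"object","properties":{"deltas":{"type":"array"},"force":{"type":"number"}},"required":["deltas"]}

```bash
mkdir -p pics
cat > h.py <<'E'
import numpy as np,cv2
from plant import r
def cap(n,f=None):
    i=r.camera_info(n); im=r.capture(n)
    if f: cv2.imwrite('pics/'+f,im)
    return im,i
def ray(i,u,v):
    d=np.array([(u-i['cx'])/i['fx'],-(v-i['cy'])/i['fy'],-1.]); V=np.array(i['view']); R=V[:3,:3]
    return -R.T@V[:3,3],R.T@d
def onz(i,u,v,z):
    o,d=ray(i,u,v); return o+d*(z-o[2])/d[2]
def proj(i,p):
    c=np.array(i['view'])@np.append(p,1); return i['cx']+i['fx']*c[0]/-c[2], i['cy']+i['fy']*-c[1]/-c[2]
E
python3 - <<'E'
from h import *
a,i=cap('scene','s1.png'); b,j=cap('top','t1.png')
cv2.imwrite('pics/st.png',np.hstack([cv2.resize(a,(400,300)),cv2.resize(b,(400,300))]))
print(r.get_state(),{k:(v if k!='view' else np.round(v,3)) for k,v in i.items()},{k:(v if k!='view' else np.round(v,3)) for k,v in j.items()})
E
```

```text
{'time_s': 0.1, 'joints': array([ 8.76105107e+01,  2.05850007e+01,  6.38712046e-01, -1.51736876e-02,
       -7.01357749e+01, -1.65064879e+01]), 'qd': array([ 0.01833176, -0.10890231,  0.08274699,  0.11071782, -0.05254967,
        0.05176858]), 'joint_torque': array([-2.94195153e-03, -5.84161162e+01,  2.93750954e+01,  7.01545447e+00,
        1.02027258e-02, -5.37415565e-05]), 'tcp_pos': array([0.21850962, 0.63822364, 0.24474836]), 'eef_rot': array([ 1.79917265e+02, -9.64073915e-03, -1.89011364e+01]), 'contact_force': array([-0.1356239 , -0.75094333, -0.12544372]), 'moment': array([0.00124731, 0.01926207, 0.02402589]), 'gripper_force': 0.0, 'gripper_width': 0.08741816876263611} {'fx': 369.19708421545005, 'fy': 369.19708421545005, 'cx': 256.33411324523695, 'cy': 190.881525295976, 'view': array([[-0.823, -0.568,  0.013,  0.416],
       [ 0.235, -0.321,  0.917, -0.189],
       [-0.517,  0.758,  0.398, -0.869],
       [ 0.   ,  0.   ,  0.   ,  1.   ]])} {'fx': 482.8707458753669, 'fy': 482.8707458753669, 'cx': 263.8875091837168, 'cy': 190.77404584211936, 'view': array([[-0.004, -1.   , -0.006,  0.085],
       [ 0.985, -0.005,  0.171, -0.463],
       [-0.171, -0.005,  0.985, -1.602],
       [ 0.   ,  0.   ,  0.   ,  1.   ]])}
```

View pics/s1.png

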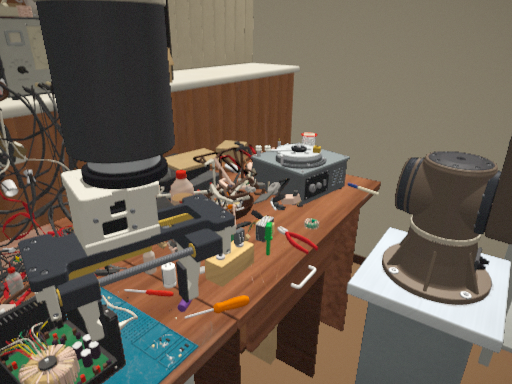

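View pics/t1.png

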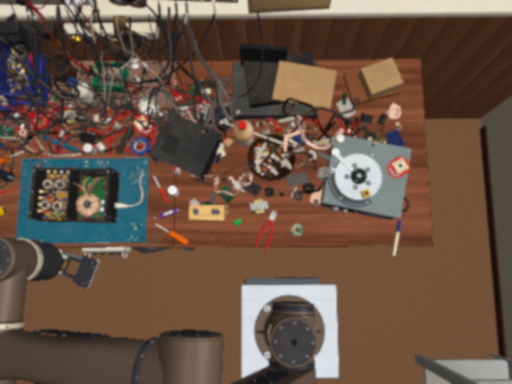

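The scene picture shows the block at about (228,262), the green lookalike pin at (268,240) and the tensioner at (300,160). In the top view the block is at (208,211), the green pin at (238,222) and the tensioner at (365,178). Next I'll enlarge the block and the tensioner.

Run:
```python
from h import *
a=cv2.imread('pics/s1.png'); b=cv2.imread('pics/t1.png')
f=lambda im,x,y,w,h,W,H: cv2.resize(im[y:y+h,x:x+w],(W,H),interpolation=cv2.INTER_CUBIC)
o=np.vstack([np.hstack([f(b,180,190,64,48,400,300),f(b,312,130,112,84,400,300)]),np.hstack([f(a,196,205,88,66,400,300),f(a,245,125,112,84,400,300)])])
cv2.imwrite('pics/c1.png',o)
_,j=0,r.camera_info('top')
print(onz(j,208,211,.052),onz(j,358,176,.16),onz(j,364,193,.17), onz(j,400,167,.175))
```

```text
[0.39360088 0.27031665 0.052     ] [ 0.48852265 -0.21590695  0.16      ] [ 0.43222751 -0.23064359  0.17      ] [ 0.5135493  -0.34579952  0.175     ]
```

View pics/c1.png

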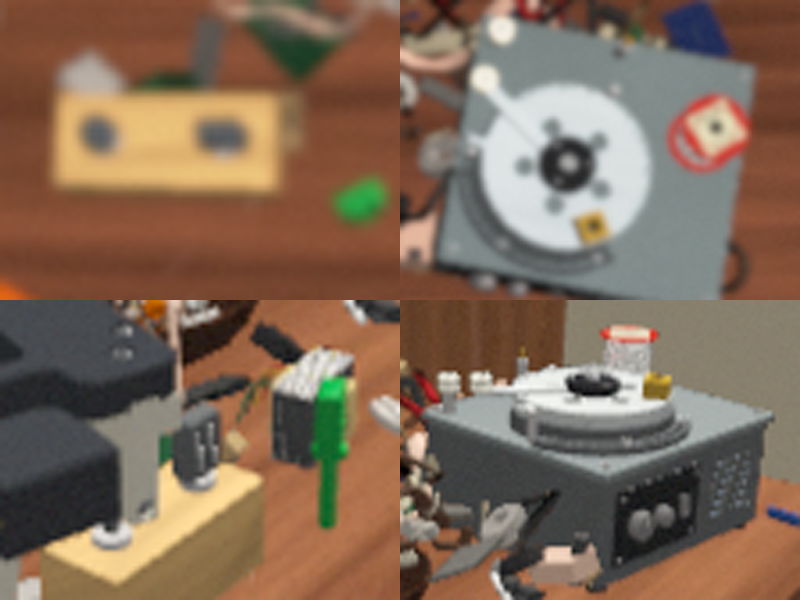

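Pin candidates in the crop's top view are the left dark round knob at (100,135), the right rectangular grip at (222,135), and the green one at (360,200). The right one fits: it is grey, has a flat 26 mm grip, and the scene crop shows it at (197,450). The left is the slim pin and the green one is the decoy. Next I move the wrist over the block for a close look.

Run:
```python
from h import *
j=r.camera_info('top')
print(onz(j,215.5,211.6,.094),onz(j,196,211.6,.08))
w=r.camera_info('wrist');V=w['view'];print(-V[:3,:3].T@V[:3,3],V[:3,:3].round(2))
```

```text
[0.38598525 0.24064471 0.094     ] [0.388136   0.30644722 0.08      ]
[0.29432295 0.61149918 0.38408199] [[-0.32 -0.95  0.  ]
 [ 0.9  -0.31 -0.29]
 [ 0.28 -0.09  0.96]]
```

Request:
{"method": "jog_arm", "body": {
  "deltas": [
    [[1,2.4,-5.5,0,-0.18],[1,2.4,-5.5,0,-0.18],[1,2.4,-5.5,0,-0.18],[1,2.4,-5.5,0,-0.18],[1,2.4,-5.5,0,-0.18],[1,2.4,-5.5,0,-0.18],[1,2.4,-5.5,0,-0.16],[1,0,0,0,0]]
  ]
}}

```text
time_s: 1.1
tcp_pos: [0.3872, 0.2502, 0.2456]
eef_rot: [180.0, -0.0, -90.3]
contact_force: [0.5, 1.2, 0.1]
gripper_width: 0.0876
gripper_force: 0.0
```

Run:
```python
from h import *
a,i=cap('wrist','w1.png'); 
for p in [(.386,.2406,.094),(.386,.2406,.058),(.388,.306,.08),(.386,.2735,.052)]: print(proj(i,p))
```

```text
(np.float64(252.60519466677357), np.float64(171.56212382365064))
(np.float64(252.45785152964902), np.float64(163.28205960848356))
(np.float64(250.92146163385885), np.float64(229.97579835828716))
(np.float64(252.5898586079926), np.float64(191.81020724581285))
```

View pics/w1.png

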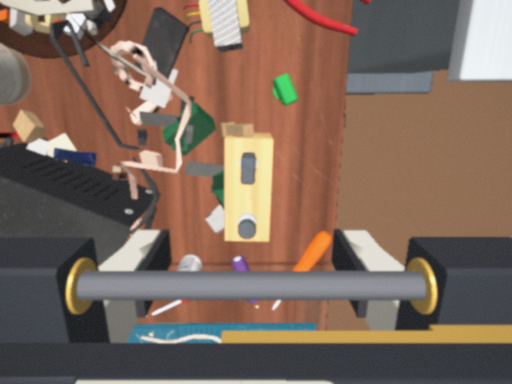

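The wrist view shows the block at about (248,187), with the thick pin's flat grip at (248,168), long side vertical in the image, and the slim knob at (247,229). I'll measure both precisely.

Run:
```python
from h import *
a=cv2.imread('pics/w1.png'); i=r.camera_info('wrist')
hsv=cv2.cvtColor(a,cv2.COLOR_BGR2HSV)
m=((hsv[...,0]>15)&(hsv[...,0]<32)&(hsv[...,1]>70)&(hsv[...,2]>140)).astype('uint8'); m[:, :215]=0; m[:,280:]=0; m[:115]=0; m[250:]=0
cs,_=cv2.findContours(m,0,2); c=max(cs,key=cv2.contourArea); R=cv2.minAreaRect(c); B=cv2.boxPoints(R)
print(R); 
for p in B: print(onz(i,*p,.052).round(4))
h=np.zeros_like(m); cv2.drawContours(h,[cv2.convexHull(c)],-1,1,-1); h=cv2.erode(h,np.ones((5,5)))
d=((hsv[...,1]<70)&(h>0)).astype('uint8')
cs,_=cv2.findContours(d,0,2)
for c in cs:
    if cv2.contourArea(c)>60: 
        R=cv2.minAreaRect(c); print(R,onz(i,*R[0],.094).round(4),onz(i,*R[0],.08).round(4),cv2.boundingRect(c))
```

```text
((248.68006896972656, 181.8024139404297), (119.11058044433594, 51.308109283447266), 88.0079116821289)
[0.4179 0.2019 0.052 ]
[0.3657 0.2003 0.052 ]
[0.3588 0.3334 0.052 ]
[0.4173 0.3355 0.052 ]
((246.91583251953125, 224.65841674804688), (26.96550941467285, 19.005210876464844), 84.2894058227539) [0.3916 0.2958 0.094 ] [0.3918 0.3019 0.08  ] (237, 211, 20, 28)
((247.5, 168.0), (30.0, 21.0), 90.0) [0.3907 0.239  0.094 ] [0.3908 0.2422 0.08  ] (237, 153, 22, 31)
```

Run:
```python
from h import *
a=cv2.imread('pics/w1.png'); i=r.camera_info('wrist'); t=np.array(r.get_state()['tcp_pos'])
V=i['view'];print('cam-tcp',-V[:3,:3].T@V[:3,3]-t)
for dz in (0,-.02,-.08,-.15): print(dz,proj(i,t+[0,0,dz]))
g=cv2.cvtColor(a,cv2.COLOR_BGR2GRAY)
print(g[145:190,246:251].mean(1).astype(int)); print(a[145:190,248].tolist()); print(g[165:172,230:265].mean(0).astype(int))
cv2.imwrite('pics/c2.png',cv2.resize(a[120:250,200:300],(600,780)[:2],interpolation=cv2.INTER_CUBIC)[:600])
```

```text
cam-tcp [-1.12763282e-04 -8.10707059e-02  1.39324735e-01]
0 (np.float64(251.5448299702523), np.float64(264.763329604262))
-0.02 (np.float64(251.51686697895855), np.float64(245.9282479366773))
-0.08 (np.float64(251.46044252526838), np.float64(207.9223285362086))
-0.15 (np.float64(251.4218369889201), np.float64(181.91872891040532))
[226 226 226 226 226 224 209 159 113 104 104 105 111 119 127 131 132 132
 131 130 129 127 126 125 126 125 127 128 129 128 127 127 127 128 128 126
 126 123 131 177 216 227 229 230 230]
[[164, 230, 245], [164, 229, 245], [165, 230, 245], [164, 230, 245], [167, 230, 245], [161, 225, 244], [148, 207, 234], [125, 154, 179], [111, 114, 119], [109, 106, 101], [105, 104, 102], [108, 106, 102], [117, 114, 110], [129, 118, 114], [137, 126, 120], [143, 133, 127], [142, 132, 125], [143, 134, 127], [136, 129, 124], [140, 133, 125], [135, 129, 120], [133, 127, 119], [135, 128, 121], [131, 124, 118], [132, 127, 121], [131, 126, 121], [134, 128, 122], [135, 130, 124], [136, 133, 126], [133, 129, 122], [133, 128, 123], [133, 128, 122], [130, 128, 121], [134, 129, 126], [133, 131, 125], [131, 127, 123], [133, 126, 124], [127, 126, 123], [121, 133, 143], [130, 171, 205], [154, 217, 241], [167, 231, 246], [170, 235, 246], [171, 235, 247], [175, 236, 247]]
[224 225 226 227 229 231 232 232 231 225 202 155 128 125 126 128 127 126
 125 127 127 127 123 117 126 162 201 219 223 226 228 229 231 232 232]
```

View pics/c2.png

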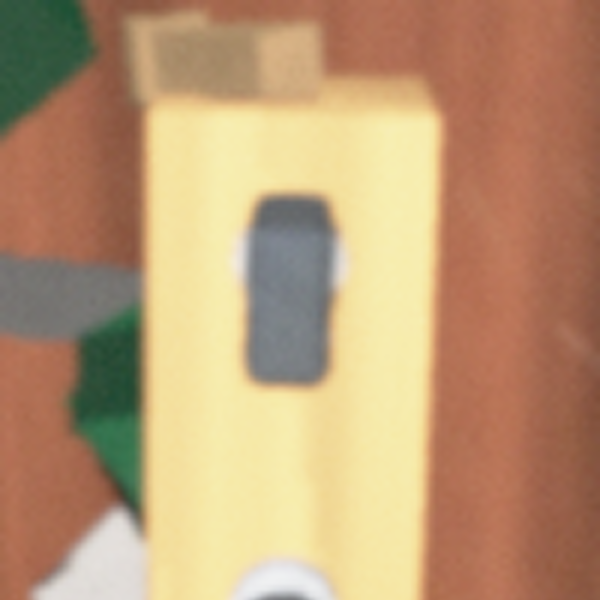

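The enlarged crop confirms it: a grey flat grip on a bright collar, top face centred near (247.9,171), which gives world (0.390,0.240). Top cam and block geometry agree. I'll grasp it now.

Request:
{"method": "jog_arm", "body": {
  "deltas": [
    [[0.3,0.3,-1.0,-5,0],[0.3,0,0,-5,0],[0.3,0,0,-4.5,0],[0.3,0,0,-2,0],[0.3,0,0,0,0],[-1,0,0,0,0],[-1,0,0,0,0],[-1,0,0,0,0]]
  ],
  "force": 45
}}

```text
time_s: 2.15
tcp_pos: [0.3899, 0.2441, 0.0814]
eef_rot: [-179.9, 0.1, -89.9]
contact_force: [0.8, 0.5, -0.3]
gripper_width: 0.0326
gripper_force: 0.0
```

Request:
{"method": "jog_arm", "body": {
  "deltas": [
    [[-0.3,0,-0.4,0,0],[-1,0,0,0,0],[-1,0,0,0,0],[-1,0,0,0,0],[-1,0,0,0,0],[-1,0,0,0,0]]
  ]
}}

```text
time_s: 2.9
tcp_pos: [0.3897, 0.2396, 0.0806]
eef_rot: [-180.0, -0.0, -89.9]
contact_force: [0.3, -1.0, 2.1]
gripper_width: 0.0141
gripper_force: 45.0
```

Request:
{"method": "jog_arm", "body": {
  "deltas": [
    [[-1,0,0,3,0],[-1,0,0,5,0],[-1,0,0,6,0],[-1,0,0,6,0],[-1,0.5,-5,1,0],[-1,0.5,-5,0,0],[-1,0.5,-5,0,0],[-1,0.5,-5,0,0]]
  ]
}}

```text
time_s: 3.9
tcp_pos: [0.4092, 0.0382, 0.2905]
eef_rot: [-180.0, 0.0, -89.9]
contact_force: [0.3, -0.2, -0.9]
gripper_width: 0.0142
gripper_force: 45.0
```

Request:
{"method": "jog_arm", "body": {
  "deltas": [
    [[-1,0.5,-5,0,0],[-1,0.5,-5,0,0],[-1,0.5,-5,0,0],[-1,0.5,-5,0,0],[-1,0,0,0,0],[-1,0,0,0,0]]
  ]
}}

```text
time_s: 4.65
tcp_pos: [0.4293, -0.1604, 0.2901]
eef_rot: [180.0, 0.0, -90.0]
contact_force: [-0.9, 0.8, -0.6]
gripper_width: 0.0141
gripper_force: 45.0
```

Run:
```python
from h import *
s=r.get_state(); t=np.array(s['tcp_pos'])
a,i=cap('wrist','w2.png'); print(t,s['gripper_width'],s['contact_force'])
for dz in (0,-.02,-.06,-.075): print(dz,proj(i,t+[0,0,dz]))
for p in [(.432,-.231,.17),(.488,-.216,.16)]: print(proj(i,p))
```

```text
[ 0.42927779 -0.1603891   0.29011284] 0.014060245736830049 [-0.86802368  0.7705698  -0.62686669]
0 (np.float64(251.5529383171257), np.float64(264.80843329561424))
-0.02 (np.float64(251.49156895085267), np.float64(245.96421634421972))
-0.06 (np.float64(251.4016565460036), np.float64(218.355509158628))
-0.075 (np.float64(251.3756874842115), np.float64(210.38139008013528))
(np.float64(247.72430125316455), np.float64(105.17295250676624))
(np.float64(180.00443913678885), np.float64(123.57203444693916))
```

View pics/w2.png

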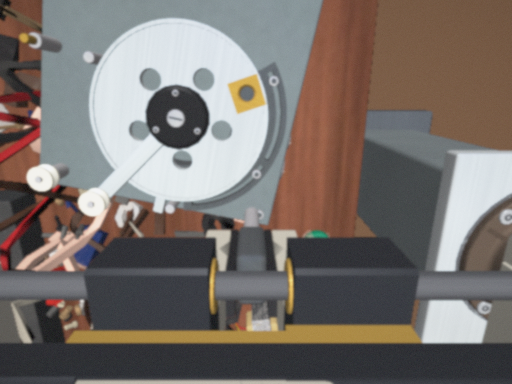

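The wrist view shows the pin hanging between the jaws with its tip near (253,213). The boss hole is at about (246,93) and the hub at (177,117). I'll measure the hole, hub and tip.

Run:
```python
from h import *
a=cv2.imread('pics/w2.png'); i=r.camera_info('wrist'); t=np.array(r.get_state()['tcp_pos'])
hsv=cv2.cvtColor(a,cv2.COLOR_BGR2HSV); g=cv2.cvtColor(a,cv2.COLOR_BGR2GRAY)
y=((hsv[...,0]>13)&(hsv[...,0]<30)&(hsv[...,1]>120)).astype('uint8'); y[:65]=0;y[122:]=0;y[:,:222]=0;y[:,272:]=0
cs,_=cv2.findContours(y,0,2); c=max(cs,key=cv2.contourArea); R=cv2.minAreaRect(c); print('boss',R)
h=np.zeros_like(y); cv2.drawContours(h,[c],-1,1,-1); h=cv2.erode(h,np.ones((5,5)))
d=((g<95)&(h>0)).astype('uint8'); cs,_=cv2.findContours(d,0,2); c=max(cs,key=cv2.contourArea); hr=cv2.minEnclosingCircle(c); M=cv2.moments(c); hc=(M['m10']/M['m00'],M['m01']/M['m00']); print('hole',hr,hc,cv2.boundingRect(c))
B=onz(i,*hr[0],.170); print('boss mouth',B, 'rect',onz(i,*R[0],.170))
# hub dark disc
k=(g<70).astype('uint8'); k[:80]=0;k[155:]=0;k[:,:140]=0;k[:,215:]=0
cs,_=cv2.findContours(k,0,2); c=max(cs,key=cv2.contourArea); e=cv2.fitEllipse(cv2.convexHull(c)); H=onz(i,*e[0],.167); print('hub',e,H)
v=B-H; print('radius',np.hypot(*v[:2]),np.degrees(np.arctan2(v[1],v[0])))
w=((hsv[...,2]>185)&(hsv[...,1]<60)).astype('uint8')[:205,85:272]; cs,_=cv2.findContours(w,0,2); c=max(cs,key=cv2.contourArea)
print('disc bbox',cv2.boundingRect(c)); 
# tip
print(g[200:222,240:268])
```

```text
boss ((246.50001525878906, 93.50000762939453), (29.725404739379883, 28.46049690246582), 71.56504821777344)Traceback (most recent call last):
  File "<stdin>", line 7, in <module>
ValueError: max() iterable argument is empty
```

Run:
```python
from h import *
a=cv2.imread('pics/w2.png'); i=r.camera_info('wrist'); t=np.array(r.get_state()['tcp_pos'])
hsv=cv2.cvtColor(a,cv2.COLOR_BGR2HSV); g=cv2.cvtColor(a,cv2.COLOR_BGR2GRAY)
print(g[84:104:2,234:260:2])
p=g[82:105,234:260].astype(float); wt=np.clip(135-p,0,None); yy,xx=np.mgrid[82:105,234:260]; hc=((wt*xx).sum()/wt.sum(),(wt*yy).sum()/wt.sum())
B=onz(i,*hc,.170); print('hole',hc,B,'rect',onz(i,246.5,93.5,.170))
k=(g<70).astype('uint8'); k[:80]=0;k[155:]=0;k[:,:140]=0;k[:,215:]=0
cs,_=cv2.findContours(k,0,2); c=max(cs,key=cv2.contourArea); e=cv2.fitEllipse(cv2.convexHull(c)); H=onz(i,*e[0],.167); print('hub',e,H)
for q in (B,): v=q-H; print('radius',np.hypot(*v[:2]),np.degrees(np.arctan2(v[1],v[0])))
print(g[200:222:2,238:270])
```

```text
[[178 180 178 178 171 147 144 150 165 175 177 178 182]
 [180 180 176 156 123 106 104 108 121 149 173 178 177]
 [182 181 165 119  98 106 109 111 108 117 152 176 179]
 [183 181 148 102 104 108 111 110 110 113 138 172 178]
 [180 177 137 102 109 109 109 109 110 110 135 166 179]
 [181 173 138 107 108 109 110 110 107 109 140 172 180]
 [179 178 154 116 108 111 108 108 108 114 152 178 180]
 [179 176 165 143 117 109 110 107 111 138 168 179 182]
 [180 178 176 168 150 131 124 123 143 169 178 179 179]
 [189 179 180 179 176 169 164 166 174 177 179 179 181]]
hole (np.float64(245.98124067363037), np.float64(92.17970581965466)) [ 0.43361734 -0.24019247  0.17      ] rect [ 0.43322061 -0.23921571  0.17      ]
hub ((177.10101318359375, 116.55715942382812), (59.565895080566406, 62.5272102355957), 131.6324005126953) [ 0.48876788 -0.22156417  0.167     ]
radius 0.05821164715888084 -161.33647401926285
[[151 148 149 149 150 149 150 145 149 150 149 147 149 144 148 147 149 149
  150 148 152 149 151 150 148 148 148 152 149 147 149 149]
 [150 150 148 147 151 150 149 150 147 145 147 149 149 148 148 147 147 148
 
[... 555 characters left out ...]
3 153 147 148 149 148 147 148 142]
 [152 147 151 149 147 152 147 151 162 167 173 175 173 171 174 171 166 155
  151 153 163 178 187 185 176 160 154 147 150 150 146 142]
 [150 150 150 149 148 144 146 150 162 167 171 171 172 174 171 169 165 161
  149 136 124 121 133 158 176 175 156 150 148 149 146 136]
 [150 150 150 148 148 146 146 154 160 169 171 173 174 173 172 168 165 161
  153 139 125 128 142 164 175 169 154 149 148 145 141 127]
 [151 149 152 153 148 147 147 156 163 167 170 174 173 173 171 171 166 160
  151 143 141 159 169 169 162 157 152 151 149 144 136 114]
 [184 189 186 178 167 160 155 158 163 168 170 174 172 174 173 170 168 164
  154 144 138 141 146 147 150 146 149 148 146 140 126 110]]
```

Request:
{"method": "jog_arm", "body": {
  "deltas": [
    [[-1,0.2,-4,0,0],[-1,0.15,-4.1,-1,0],[-1,0,0,-1.5,0],[-1,0,0,-1.2,0],[-1,0,0,0,0],[-1,0,0,0,0]]
  ]
}}

```text
time_s: 5.45
tcp_pos: [0.4336, -0.2407, 0.2542]
eef_rot: [-180.0, -0.0, -89.8]
contact_force: [0.0, -0.0, -0.5]
gripper_width: 0.0137
gripper_force: 45.0
```

Run:
```python
from h import *
s=r.get_state(); t=np.array(s['tcp_pos'])
a,i=cap('wrist','w3.png'); print(t,s['contact_force'])
print(proj(i,t-[0,0,.075]),proj(i,(.4336,-.2402,.17)))
cv2.imwrite('pics/c3.png',cv2.resize(a[160:250,190:310],(800,600),interpolation=cv2.INTER_CUBIC))
```

```text
[ 0.43355039 -0.24069809  0.2541561 ] [ 0.03890378 -0.03563595 -0.47645394]
(np.float64(251.5577710200918), np.float64(210.42475309980745)) (np.float64(251.48905525618807), np.float64(206.67174505016308))
```

View pics/c3.png

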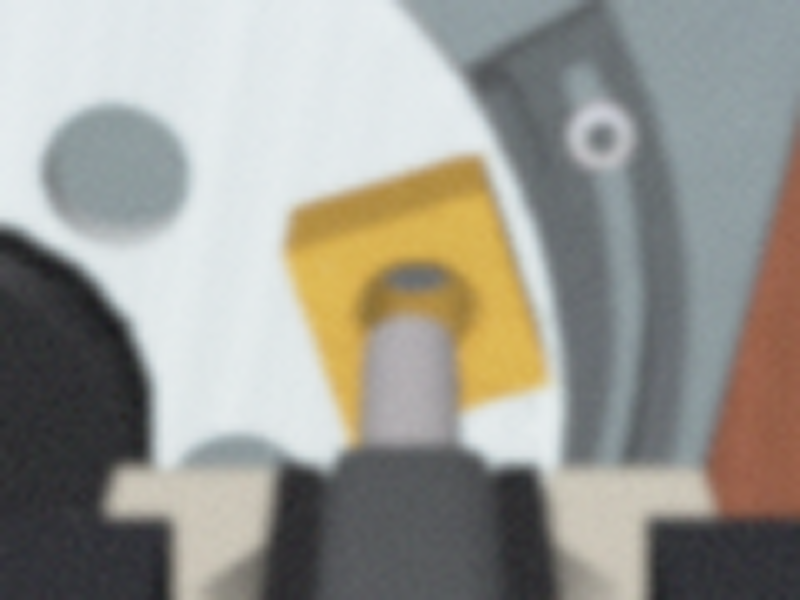

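The crop shows the nose end at (251.5,207) just short of the hole mouth, whose centre is about (252.7,207.5). That puts the tip about 0.8 mm too far in x, so I correct and go down gently.

Request:
{"method": "jog_arm", "body": {
  "deltas": [
    [[-1,-0.08,0,-0.4,0],[-1,0,0,-0.4,0],[-1,0,0,-0.4,0],[-1,0,0,-0.2,0],[-1,0,0,-0.2,0]]
  ]
}}

```text
time_s: 6.12
tcp_pos: [0.4323, -0.2414, 0.2374]
eef_rot: [180.0, 0.0, -89.9]
contact_force: [-0.5, -0.1, -0.9]
gripper_width: 0.0138
gripper_force: 45.0
```

Request:
{"method": "jog_arm", "body": {
  "deltas": [
    [[-1,0,0,-0.3,0],[-1,0,0,-0.3,0],[-1,0,0,-0.3,0],[-1,0,0,-0.3,0],[-1,0,0,-0.2,0],[-1,0,0,0,0],[-1,0,0,0,0]]
  ]
}}

```text
time_s: 7.0
tcp_pos: [0.4323, -0.2414, 0.2236]
eef_rot: [180.0, -0.0, -89.9]
contact_force: [0.2, 0.8, -1.4]
gripper_width: 0.0135
gripper_force: 45.0
```

Run:
```python
import numpy as np
C=np.array([.4894,-.2231])
q=np.arange(0,1.75,.1); a=np.radians(197.8)-q; P=C+.06*np.c_[np.cos(a),np.sin(a)]
for k in range(len(q)): print(q[k].round(1),P[k].round(4),((P[k]-P[k-1])*100).round(2) if k else '')
```

```text
0.0 [ 0.4323 -0.2414] 
0.1 [ 0.4307 -0.2356] [-0.15  0.58]
0.2 [ 0.4298 -0.2297] [-0.1   0.59]
0.3 [ 0.4294 -0.2237] [-0.04  0.6 ]
0.4 [ 0.4296 -0.2177] [0.02 0.6 ]
0.5 [ 0.4305 -0.2118] [0.08 0.59]
0.6 [ 0.4319 -0.206 ] [0.14 0.58]
0.7 [ 0.4339 -0.2003] [0.2  0.57]
0.8 [ 0.4364 -0.1949] [0.26 0.54]
0.9 [ 0.4395 -0.1898] [0.31 0.51]
1.0 [ 0.4431 -0.1849] [0.36 0.48]
1.1 [ 0.4471 -0.1805] [0.4  0.44]
1.2 [ 0.4516 -0.1765] [0.45 0.4 ]
1.3 [ 0.4564 -0.173 ] [0.48 0.35]
1.4 [ 0.4616 -0.1699] [0.52 0.3 ]
1.5 [ 0.4671 -0.1674] [0.54 0.25]
1.6 [ 0.4727 -0.1655] [0.57 0.2 ]
1.7 [ 0.4786 -0.1641] [0.58 0.14]
```

Request:
{"method": "jog_arm", "body": {
  "deltas": [
    [[-1,-0.08,0.29,0,0],[-1,-0.07,0.29,0,0],[-1,-0.05,0.3,0,0],[-1,-0.05,0.3,0,0],[-1,0,0,0,0]]
  ]
}}

```text
time_s: 7.62
tcp_pos: [0.4302, -0.23, 0.2242]
eef_rot: [-179.9, -0.1, -89.9]
contact_force: [1.2, -5.3, -1.3]
gripper_width: 0.0137
gripper_force: 45.0
```

Request:
{"method": "jog_arm", "body": {
  "deltas": [
    [[-1,-0.03,0.3,0,0],[-1,-0.02,0.3,0,0],[-1,0.01,0.3,0,0],[-1,0.01,0.3,0,0],[-1,0.03,0.3,0,0],[-1,0.05,0.29,0,0],[-1,0.06,0.29,0,0],[-1,0,0,0,0]]
  ]
}}

```text
time_s: 8.62
tcp_pos: [0.4309, -0.2094, 0.224]
eef_rot: [-180.0, -0.1, -89.9]
contact_force: [1.1, -6.0, -0.6]
gripper_width: 0.0135
gripper_force: 45.0
```

Request:
{"method": "jog_arm", "body": {
  "deltas": [
    [[-1,0,0,-0.3,0],[-1,0,0,-0.2,0],[-1,0,0,-0.1,0],[-1,0,0,0,0]]
  ]
}}

```text
time_s: 9.12
tcp_pos: [0.4308, -0.2096, 0.2179]
eef_rot: [180.0, -0.1, -89.9]
contact_force: [1.5, -7.2, -0.6]
gripper_width: 0.0137
gripper_force: 45.0
```

Request:
{"method": "jog_arm", "body": {
  "deltas": [
    [[-1,0,0,-0.1,0],[-1,0,0,-0.05,0],[-1,0,0,0,0]]
  ]
}}

```text
time_s: 9.5
tcp_pos: [0.4308, -0.2096, 0.2165]
eef_rot: [180.0, -0.1, -89.9]
contact_force: [0.9, -6.6, 0.2]
gripper_width: 0.0137
gripper_force: 45.0
```

Request:
{"method": "jog_arm", "body": {
  "deltas": [
    [[-1,0,0,-0.05,0],[-1,0,0,-0.05,0],[-1,0,0,0,0]]
  ]
}}

```text
time_s: 9.88
tcp_pos: [0.4308, -0.2096, 0.2155]
eef_rot: [180.0, -0.1, -89.9]
contact_force: [-0.5, -5.4, -0.1]
gripper_width: 0.0138
gripper_force: 45.0
```

Request:
{"method": "jog_arm", "body": {
  "deltas": [
    [[-1,0,0,-0.05,0],[-1,0,0,0,0]]
  ]
}}

```text
time_s: 10.12
tcp_pos: [0.4308, -0.2096, 0.215]
eef_rot: [180.0, -0.1, -89.9]
contact_force: [1.1, -6.7, -0.0]
gripper_width: 0.0137
gripper_force: 45.0
```

Request:
{"method": "jog_arm", "body": {
  "deltas": [
    [[-1,0,0,-0.04,0],[-1,0,0,0,0]]
  ]
}}

```text
time_s: 10.38
tcp_pos: [0.4308, -0.2096, 0.2147]
eef_rot: [180.0, -0.1, -89.9]
contact_force: [-0.1, -7.0, 0.3]
gripper_width: 0.0135
gripper_force: 45.0
```

Request:
{"method": "jog_arm", "body": {
  "deltas": [
    [[-1,0,0,-0.04,0],[-1,0,0,0,0]]
  ]
}}

```text
time_s: 10.62
tcp_pos: [0.4308, -0.2096, 0.2146]
eef_rot: [180.0, -0.1, -89.9]
contact_force: [-0.3, -5.8, 3.1]
gripper_width: 0.0135
gripper_force: 45.0
```

Request:
{"method": "jog_arm", "body": {
  "deltas": [
    [[-1,0,0,-0.04,0],[-1,0,0,0,0]]
  ]
}}

```text
time_s: 10.88
tcp_pos: [0.4309, -0.2097, 0.2145]
eef_rot: [-180.0, -0.1, -89.9]
contact_force: [-0.7, -4.5, 5.8]
gripper_width: 0.0136
gripper_force: 45.0
```

Request:
{"method": "jog_arm", "body": {
  "deltas": [
    [[-1,0.03,0.15,-0.03,0],[-1,0.04,0.15,0,0],[-1,0,0,0,0]]
  ]
}}

```text
time_s: 11.25
tcp_pos: [0.4316, -0.2071, 0.2145]
eef_rot: [-180.0, -0.2, -89.9]
contact_force: [-1.5, -8.2, 6.9]
gripper_width: 0.0136
gripper_force: 45.0
```

Request:
{"method": "jog_arm", "body": {
  "deltas": [
    [[-1,0.04,0.15,0,0],[-1,0.04,0.14,0,0],[-1,0,0,0,0]]
  ]
}}

```text
time_s: 11.62
tcp_pos: [0.4325, -0.2043, 0.2145]
eef_rot: [-180.0, -0.2, -89.9]
contact_force: [-1.7, -8.5, 7.1]
gripper_width: 0.0134
gripper_force: 45.0
```

Request:
{"method": "jog_arm", "body": {
  "deltas": [
    [[-1,0.05,0.14,0,0],[-1,0.05,0.14,0,0],[-1,0,0,0,0]]
  ]
}}

```text
time_s: 12.0
tcp_pos: [0.4334, -0.2016, 0.2145]
eef_rot: [-180.0, -0.2, -89.9]
contact_force: [-1.4, -7.9, 7.2]
gripper_width: 0.0133
gripper_force: 45.0
```

Request:
{"method": "jog_arm", "body": {
  "deltas": [
    [[-1,0.05,0.14,0,0],[-1,0.06,0.14,0,0],[-1,0,0,0,0]]
  ]
}}

```text
time_s: 12.38
tcp_pos: [0.4344, -0.1988, 0.2145]
eef_rot: [-180.0, -0.2, -89.9]
contact_force: [-1.6, -8.9, 7.0]
gripper_width: 0.0138
gripper_force: 45.0
```

Request:
{"method": "jog_arm", "body": {
  "deltas": [
    [[-1,0.06,0.14,0,0],[-1,0.06,0.14,0,0],[-1,0,0,0,0]]
  ]
}}

```text
time_s: 12.75
tcp_pos: [0.4355, -0.1961, 0.2145]
eef_rot: [180.0, -0.2, -89.9]
contact_force: [-2.4, -9.8, 6.9]
gripper_width: 0.0138
gripper_force: 45.0
```

Request:
{"method": "jog_arm", "body": {
  "deltas": [
    [[-1,0.07,0.13,0,0],[-1,0.07,0.13,0,0],[-1,0,0,0,0]]
  ]
}}

```text
time_s: 13.12
tcp_pos: [0.4368, -0.1935, 0.2145]
eef_rot: [180.0, -0.2, -89.9]
contact_force: [-2.5, -8.5, 6.7]
gripper_width: 0.0135
gripper_force: 45.0
```

Request:
{"method": "jog_arm", "body": {
  "deltas": [
    [[-1,0.08,0.13,0,0],[-1,0.08,0.13,0,0],[-1,0,0,0,0]]
  ]
}}

```text
time_s: 13.5
tcp_pos: [0.4382, -0.191, 0.2145]
eef_rot: [180.0, -0.2, -89.9]
contact_force: [-2.3, -9.3, 7.5]
gripper_width: 0.014
gripper_force: 45.0
```

Request:
{"method": "jog_arm", "body": {
  "deltas": [
    [[-1,0.08,0.13,0,0],[-1,0.08,0.12,0,0],[-1,0,0,0,0]]
  ]
}}

```text
time_s: 13.88
tcp_pos: [0.4397, -0.1886, 0.2145]
eef_rot: [179.9, -0.2, -89.9]
contact_force: [-2.8, -10.4, 8.0]
gripper_width: 0.0138
gripper_force: 45.0
```

Request:
{"method": "jog_arm", "body": {
  "deltas": [
    [[-1,0.09,0.12,0,0],[-1,0.09,0.12,0,0],[-1,0,0,0,0]]
  ]
}}

```text
time_s: 14.25
tcp_pos: [0.4413, -0.1862, 0.2145]
eef_rot: [179.9, -0.2, -89.9]
contact_force: [-4.2, -10.4, 9.0]
gripper_width: 0.0137
gripper_force: 45.0
```

Request:
{"method": "jog_arm", "body": {
  "deltas": [
    [[-1,0.11,0.1,0,0],[-1,0.11,0.1,0,0],[-1,0,0,0,0]]
  ]
}}

```text
time_s: 14.62
tcp_pos: [0.443, -0.1843, 0.2144]
eef_rot: [179.9, -0.2, -89.9]
contact_force: [-4.9, -9.9, 9.9]
gripper_width: 0.0133
gripper_force: 45.0
```

Request:
{"method": "jog_arm", "body": {
  "deltas": [
    [[-1,0.1,0.11,0,0],[-1,0.1,0.11,0,0],[-1,0,0,0,0]]
  ]
}}

```text
time_s: 15.0
tcp_pos: [0.4448, -0.1821, 0.2144]
eef_rot: [179.8, -0.2, -89.9]
contact_force: [-5.7, -9.2, 11.0]
gripper_width: 0.0133
gripper_force: 45.0
```

Request:
{"method": "jog_arm", "body": {
  "deltas": [
    [[-1,0.1,0.11,0.02,0],[-1,0.11,0.1,0,0],[-1,0,0,0,0]]
  ]
}}

```text
time_s: 15.38
tcp_pos: [0.4467, -0.18, 0.2144]
eef_rot: [179.8, -0.2, -89.9]
contact_force: [-6.3, -9.2, 10.1]
gripper_width: 0.0134
gripper_force: 45.0
```

Request:
{"method": "jog_arm", "body": {
  "deltas": [
    [[-1,0.11,0.1,0,0],[-1,0.11,0.1,0,0],[-1,0,0,0,0]]
  ]
}}

```text
time_s: 15.75
tcp_pos: [0.4487, -0.178, 0.2144]
eef_rot: [179.8, -0.2, -89.9]
contact_force: [-7.1, -9.4, 10.6]
gripper_width: 0.0137
gripper_force: 45.0
```

Request:
{"method": "jog_arm", "body": {
  "deltas": [
    [[-1,0.12,0.09,0,0],[-1,0.12,0.09,0,0],[-1,0,0,0,0]]
  ]
}}

```text
time_s: 16.12
tcp_pos: [0.4507, -0.1763, 0.2144]
eef_rot: [179.8, -0.2, -89.9]
contact_force: [-6.6, -9.1, 13.0]
gripper_width: 0.0136
gripper_force: 45.0
```

Request:
{"method": "jog_arm", "body": {
  "deltas": [
    [[-1,0.12,0.09,0,0],[-1,0.12,0.09,0,0],[-1,0,0,0,0]]
  ]
}}

```text
time_s: 16.5
tcp_pos: [0.4529, -0.1745, 0.2144]
eef_rot: [179.7, -0.2, -89.9]
contact_force: [-8.4, -9.5, 12.2]
gripper_width: 0.0133
gripper_force: 45.0
```

Request:
{"method": "jog_arm", "body": {
  "deltas": [
    [[-1,0.12,0.09,0.02,0],[-1,0.12,0.09,0,0],[-1,0,0,0,0]]
  ]
}}

```text
time_s: 16.88
tcp_pos: [0.4552, -0.1727, 0.2144]
eef_rot: [179.7, -0.2, -89.9]
contact_force: [-8.4, -9.4, 11.0]
gripper_width: 0.0139
gripper_force: 45.0
```

Request:
{"method": "jog_arm", "body": {
  "deltas": [
    [[-1,0.12,0.08,0,0],[-1,0.13,0.08,0,0],[-1,0,0,0,0]]
  ]
}}

```text
time_s: 17.25
tcp_pos: [0.4575, -0.1711, 0.2143]
eef_rot: [179.7, -0.2, -89.9]
contact_force: [-9.0, -9.1, 11.7]
gripper_width: 0.0138
gripper_force: 45.0
```

Request:
{"method": "jog_arm", "body": {
  "deltas": [
    [[-1,0.14,0.06,0.01,0],[-1,0.13,0.07,0,0],[-1,0,0,0,0]]
  ]
}}

```text
time_s: 17.62
tcp_pos: [0.4601, -0.1695, 0.2141]
eef_rot: [179.7, -0.2, -89.9]
contact_force: [-7.9, -8.9, 8.9]
gripper_width: 0.0135
gripper_force: 45.0
```

Request:
{"method": "jog_arm", "body": {
  "deltas": [
    [[-1,0.14,0.06,0,0],[-1,0.13,0.06,0,0],[-1,0,0,0,0]]
  ]
}}

```text
time_s: 18.0
tcp_pos: [0.4624, -0.1679, 0.213]
eef_rot: [179.6, -0.1, -90.0]
contact_force: [-6.5, -8.5, 1.8]
gripper_width: 0.0135
gripper_force: 45.0
```

The tip has dropped 1.4 mm and the vertical force fell off, so the nose has found the hole. I'll lower gently.

Request:
{"method": "jog_arm", "body": {
  "deltas": [
    [[-1,0,0,-0.1,0],[-1,0,0,0,0]]
  ]
}}

```text
time_s: 18.25
tcp_pos: [0.4624, -0.1679, 0.2119]
eef_rot: [179.6, -0.1, -90.0]
contact_force: [-6.7, -8.6, 0.4]
gripper_width: 0.0134
gripper_force: 45.0
```

Request:
{"method": "jog_arm", "body": {
  "deltas": [
    [[-1,0,0,-0.1,0],[-1,0,0,-0.1,0],[-1,0,0,0,0]]
  ]
}}

```text
time_s: 18.62
tcp_pos: [0.4626, -0.1679, 0.2099]
eef_rot: [179.6, -0.1, -90.0]
contact_force: [-5.3, -7.9, 1.3]
gripper_width: 0.0139
gripper_force: 45.0
```

Request:
{"method": "jog_arm", "body": {
  "deltas": [
    [[-1,0,0,-0.1,0],[-1,0,0,-0.1,0],[-1,0,0,-0.1,0],[-1,0,0,0,0]]
  ]
}}

```text
time_s: 19.12
tcp_pos: [0.4626, -0.1678, 0.207]
eef_rot: [179.6, -0.1, -90.0]
contact_force: [-5.3, -8.5, 1.7]
gripper_width: 0.0135
gripper_force: 45.0
```

Request:
{"method": "jog_arm", "body": {
  "deltas": [
    [[-1,0,0,-0.1,0],[-1,0,0,-0.1,0],[-1,0,0,-0.1,0],[-1,0,0,0,0]]
  ]
}}

```text
time_s: 19.62
tcp_pos: [0.4626, -0.1678, 0.204]
eef_rot: [179.6, -0.1, -90.0]
contact_force: [-5.2, -7.9, 0.5]
gripper_width: 0.0141
gripper_force: 45.0
```

Request:
{"method": "jog_arm", "body": {
  "deltas": [
    [[-1,0,0,-0.15,0],[-1,0,0,-0.15,0],[-1,0,0,-0.1,0],[-1,0,0,-0.05,0],[-1,0,0,0,0]]
  ]
}}

```text
time_s: 20.25
tcp_pos: [0.4626, -0.1678, 0.1995]
eef_rot: [179.6, -0.1, -90.0]
contact_force: [-5.2, -8.6, 1.1]
gripper_width: 0.0138
gripper_force: 45.0
```

Request:
{"method": "jog_arm", "body": {
  "deltas": [
    [[-1,0,0,-0.05,0],[-1,0,0,-0.05,0],[-1,0,0,0,0]]
  ]
}}

```text
time_s: 20.62
tcp_pos: [0.4626, -0.1678, 0.1987]
eef_rot: [179.6, -0.1, -90.0]
contact_force: [-5.9, -7.9, 2.7]
gripper_width: 0.0138
gripper_force: 45.0
```

Home: z is 16 mm below track contact and the collar is bearing. Now I ease the spring load onto the lock hole before opening.

Request:
{"method": "jog_arm", "body": {
  "deltas": [
    [[-1,-0.06,-0.05,0,0],[-1,-0.06,-0.05,0,0],[-1,0,0,0,0]]
  ]
}}

```text
time_s: 21.0
tcp_pos: [0.4623, -0.1681, 0.1987]
eef_rot: [179.8, -0.0, -90.0]
contact_force: [-4.0, -3.1, 2.2]
gripper_width: 0.0137
gripper_force: 45.0
```

Request:
{"method": "jog_arm", "body": {
  "deltas": [
    [[-1,-0.05,-0.04,0,0],[-1,0,0,0,0]]
  ]
}}

```text
time_s: 21.25
tcp_pos: [0.4623, -0.1682, 0.1987]
eef_rot: [179.8, -0.0, -90.0]
contact_force: [-4.5, -2.9, 2.0]
gripper_width: 0.0137
gripper_force: 45.0
```

Request:
{"method": "jog_arm", "body": {
  "deltas": [
    [[-0.5,0,0,0,0],[-0.3,0,0,0,0],[-0.2,0,0,0,0],[-0.2,0,0,0,0],[-0.2,0,0,0,0]]
  ]
}}

```text
time_s: 21.88
tcp_pos: [0.4642, -0.1679, 0.1991]
eef_rot: [-180.0, 0.0, -89.9]
contact_force: [-0.2, 0.2, 0.2]
gripper_width: 0.0356
gripper_force: 0.0
```

Request:
{"method": "jog_arm", "body": {
  "deltas": [
    [[-0.2,0,0,1.5,0],[-0.2,0,0,3,0],[-0.2,0,0,4,0],[-0.2,0,4,4,0],[-0.2,0,2,0,0],[-0.2,0,0,0,0],[-0.2,0,0,0,0]]
  ]
}}

```text
time_s: 22.75
tcp_pos: [0.4639, -0.1082, 0.3244]
eef_rot: [-180.0, -0.0, -89.9]
contact_force: [-0.9, -1.5, 0.3]
gripper_width: 0.0349
gripper_force: 0.0
```

Run:
```python
from h import *
s=r.get_state(); print(s['tcp_pos'],s['contact_force'])
a,i=cap('wrist'); b,_=cap('scene')
f=lambda im,x,y,w,h: cv2.resize(im[y:y+h,x:x+w],(400,300),interpolation=cv2.INTER_CUBIC)
cv2.imwrite('pics/end.png',np.hstack([f(a,100,40,260,195),f(b,245,110,112,84)]))
```

```text
[ 0.46389505 -0.10824242  0.32437988] [-0.93428716 -1.48372931  0.31357884]
```

View pics/end.png

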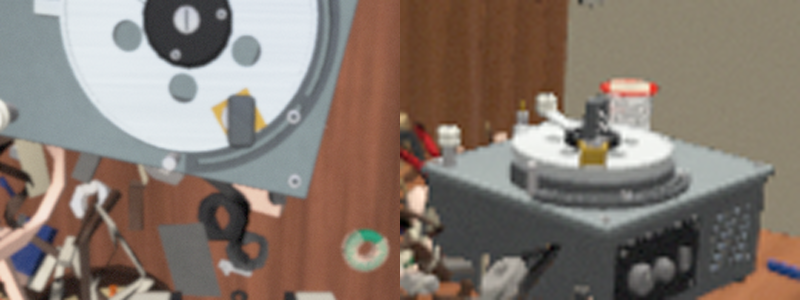

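The wheel is held wound. In the left crop the pin stands in the boss at (240,120), and in the right crop it stands upright at (595,125) with its collar on the boss. I'm handing it in.

```bash
python3 -c "
from plant import r
print(r.close_job())"
```

```text
the job is handed in; nothing more can be done
None
```

The locking pin is home through the boss in the lock hole and, let go, holds the wheel wound at about 1.4 rad; I handed the job in at about 23 s, but the hand-in returned no verdict.

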